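# Punch a gift tag at the pottery stall

### The arm

A 6-joint arm with a two-finger parallel gripper is mounted at the origin on the work surface. World frame = base frame: x ahead of the robot, y to its left, z up, the work surface at z = 0. Lengths are in m, angles in degrees, forces in N, time in s.
With the tool pointing down it reaches from about 0.35 to 0.875 m from the base axis. Payload 4.2 kg.
Tool frame: the origin (TCP) lies midway between the tips of the shut fingers; the grasp point (between the pads) lies 19 mm behind it; z points along the fingers, y is the line along which they close (so a half turn about z gives the same grasp; the last joint's range is limited). The gripper opens to 87 mm and grips with 3 to 60 N. Pads are 19 mm wide; open, the fingers measure 117 mm over their backs; the gripper's body (75 mm by 190 mm) begins 51 mm behind the grasp point.
Start: joints at [81.108, 22.042, 0.453, 0, -68.411, -14.817], TCP at [0.251, 0.572, 0.223] pointing down, gripper open.
Joint ranges: [-179.83, 179.83], [-69.29, 118.12], [-61.27, 80.66], [-181.25, 117.63], [-171.15, -9.14], [-177.46, 177.46]. Speed limits (degrees/s): [159.86, 159.86, 180, 180, 180, 180].

### API

Orientations are given as a 3x3 rotation matrix whose columns are the frame's x, y, z axes.
In Python, from station import sense, capture, finish_job, silhouettes, landmark_of gives the robot as it stands.
- The arm moves only by the tool step_arm, never from a script. Its arguments are lists of equal length, an entry for each row: "linear": the shift along the tool's x, y, z in mm, a list of three; "delta_rot": the turn, a rotation vector about the tool's x, y, z in rad, a list of three; "grip": the finger opening in mm, from 0 to 87. A call has 1 to 10 rows; each row shifts and turns the commanded pose from where the row before left it, along the tool's axes as they then stand; what a row does not reach is not made up. A row lasts 1/8 s, in which the tool goes at most 62.5 mm and 10.7 degrees, less where a joint would pass 70% of its speed; a pose out of reach is approached as far as the arm can. A call with a gripper value outside its range is refused whole. The fingers move at their own pace and stop on an object; the grip force is fixed at half the most. Time passes only in rows, so rows that do not move let the fingers close. It gives the time, the measured TCP pose, the force, the opening and the grip force at its end, in the units of the state.
- sense(): the state, without advancing time (a new reading comes with each control period).
- capture(name): name is "scene" or "side" or "wrist"; returns a dict with "img" (480x640x3 uint8, red, green, blue), "fx", "fy", "cx", "cy" (pixels), "world_to_cam" (4x4, takes a point from world to camera coordinates); the wrist camera has in their place "mount" (4x4, takes a point from camera to tool coordinates, whose origin is the TCP and whose axes are the flange's). Camera axes: x right, y up, looking along -z (the intrinsics and any distortion apply to the point x, -y, -z); pixel columns grow to the right and rows downward; lengths in m; the calibration is good to about 2 mm. A picture is of the moment at which its call begins: read the wrist's pose just before it. There is no depth.
- finish_job(): hands the job in; it is judged then, once.
Trained networks look in the newest picture that a camera, given by its name, has taken for a name from the list of things; names that differ only in an ending like _2 or _b are one class to them, and where a whole thing is asked for, a point or a joint stands for the part that bears it (a point fixed in the world has none). Each returns a list of dicts, best first, with "score" (0 to 1); they miss things now and then, are a little off and sometimes report something else, mostly with a low value. They report only what shows in the picture. A call takes as long as a camera call. They do not tell look-alikes from the thing itself.
- silhouettes(camera, label): "mask" (480x640 bool, what is visible of it) and "point" ([column, row] in pixels, amid what is visible of it).
- landmark_of(camera, label): "point" ([column, row] in pixels: a listed point, or the origin of a listed thing).
The state is a dict: "time_s": time; "joints": joint angles; "joint_velocities": joint speeds; "effort": joint torques, N m; "tcp_pos": TCP position; "ee_rot": TCP orientation; "wrist_force": force on the tool from outside, world axes, zero at the start; "moment": the same for the moment, N m; "gripper_width": opening from 0.0 (shut) to 1.0 (fully open); "gripper_force": force on a finger pad.
Only numpy, scipy, OpenCV 4.12 (cv2) and the standard library are available. Lean on these libraries where they do the work, as an engineer would, in place of code of your own. Each camera call takes 0.05 s, during which the arm holds its last target. There are 200 camera calls.

### The job

The gift tag in the sliding punch needs its string hole: stand the bud vase that was left on the tag upright on the empty cork trivet, slide the punch head along its rods until its pointers line up with the lines on the tag holder, and press its plunger fully down and let it spring up. Then slide the head all the way back to the stop at its home end. Punch nowhere but on the mark, and leave the other pots and the tag tin standing where they are.

Things in the scene. Friction and masses are not known exactly. Their poses are not given: they have to be found in the camera images.
- press: Sliding tag punch, fixed to the table: wooden base 190 x 390 x 18 mm, a grey end block 68 mm high at each end, two steel rods (axes 45 mm above the table, 55 mm either side of the middle) along its y axis. Origin: centre of the underside; z up. The head slides along the base's y; home is the -y end (the robot's right). Base turned up to about 17 degrees either way.
- head (a joint): Travel of the punch head along the base's +y axis in m: 0 = home, against the stop at the -y end, 0.30 = far end. It moves against 2.5 N of friction and stays where it is left.
- grip_tab (a point): Centre of the black upright grip tab on the punch head: 20 mm wide along the slide, 24 mm across, 54 mm tall; the point is 102 mm above the table, 26 mm below the tab's top, 28 mm above the head's grey top. The grey head is 50 mm along the slide, 136 mm across, from 31 to 74 mm above the table. The plunger stands 65 mm to its +x side (base frame), 126 mm high.
- punch (a point): Lower end of the punch, on the plunger's axis, 38 mm above the table; axes as the base's. The head's two steel pointers lie in line with it across the slide, at the near and far edge of the head.
- mark (a point): Dark dot on the gift tag where the hole belongs, 25 mm above the table; axes as the base's. The tag (white card, 82 x 56 mm) lies in an aluminium holder plate (190 x 60 mm) fixed across the base; two dark lines at the holder's near and far edges lie in line with the dot. The punch is over it when both have the same y in the base's frame.
- plunger_top (a point): Middle of the top of the plunger's black round head (36 mm across, 12 mm thick), 126 mm above the table when up.
- plunger (a joint): Depth to which the plunger is pressed, in m: 0 = up, 0.014 = fully down on its rigid stop. Its spring takes about 2 N to start and 8 N fully down, and lifts it again.
- bud_vase_mid (a point): Small white bud vase, 125 mm tall, about 0.2 kg; point on its axis half-way up (62.5 mm above its foot), z along its axis. Foot 48 mm across, belly 60 mm, straight neck 24 mm across from 74 to 114 mm above the foot, lip 28 mm. Starts upright on the tag in the punch (foot 25 mm above the table), in the head's way.
- trivet_top (a point): Centre of the top of the round cork trivet, 110 mm across, 10 mm thick, fixed flat on the table to the left or the right of the punch; empty. The vase must stand with its whole foot on it.
- tall_vase_mid (a point): Bystander: tall white vase with dark bands, 210 mm tall, 73 mm across, on the far side (+x) of the trivet, about 115 mm from centre to centre; this point is half-way up its axis.
- mug_mid (a point): Bystander: white mug, 84 mm across, 95 mm tall, on the other side of the punch from the trivet; half-way up its axis.
- tumbler_mid (a point): Bystander: white handleless cup, 68 mm across, 85 mm tall, beyond the punch; half-way up its axis.
- bowl_mid (a point): Bystander: blue bowl, 120 mm across, 50 mm tall, between the robot and the left end of the punch; half-way up its axis.
- tag_tin_mid (a point): Bystander: open steel tin of spare tags, 70 x 100 mm, 35 mm tall, between the robot and the right end of the punch; half-way up.
Things that resemble listed ones, but are neither listed nor needed, are in the scene too. Leave any blue look-alike of the part that bears bud_vase_mid alone.

How it is judged (in metres and radians):
On the way, in this order (a step that is already met when the one before it is completed fails the run):
1. the bud vase stands upright on the trivet, let go (horizontal distance between bud_vase_mid and trivet_top below 0.03 m and angle between bud_vase_mid's own z axis and vertical below 0.12 rad and z of bud_vase_mid in the frame of trivet_top between 0.0585 and 0.0665 m and contact force between the fingers and bud_vase below 0.05 N and linear speed of bud_vase below 0.02 m/s), for 0.2 s.
2. the punch head stands still with its pointers on the holder's lines, within 5 mm (y of punch in the frame of mark between -0.005 and 0.005 m and velocity of joint head between -0.01 and 0.01 m/s), for 0.2 s.
3. the plunger is pressed fully down (within 1.5 mm of its stop) with the punch over the mark, within 5 mm (y of punch in the frame of mark between -0.005 and 0.005 m and value of joint plunger above 0.0125 m), for 0.1 s.
At the end, for the whole second after the job is handed in: The bud vase stands upright and still with its whole foot on the trivet (axis within 30 mm of the centre), the punch head is at rest within 5 mm of its home stop, the plunger is up (within 2 mm) (horizontal distance between bud_vase_mid and trivet_top below 0.03 m and angle between bud_vase_mid's own z axis and vertical below 0.12 rad and z of bud_vase_mid in the frame of trivet_top between 0.0585 and 0.0665 m and value of joint head below 0.005 m and value of joint plunger below 0.002 m and linear speed of bud_vase below 0.02 m/s and velocity of joint head between -0.01 and 0.01 m/s); the robot touches nothing.
It fails at once if the plunger is pressed more than 6 mm with the punch more than 6 mm off the mark (value of joint plunger above 0.006 m and not (y of punch in the frame of mark between -0.006 and 0.006 m)).
It fails at once if the bud vase falls over (angle between bud_vase_mid's own z axis and vertical above 0.8 rad).
It fails at once if another pot or the tag tin is pushed more than 30 mm away or tipped over (distance of any of mug_mid, tall_vase_mid, tumbler_mid, bowl_mid, tag_tin_mid from where it was at the start of the episode above 0.03 m or angle between any of mug_mid, tall_vase_mid, tumbler_mid, bowl_mid, tag_tin_mid's own z axis and vertical above 0.5 rad).
It also fails if it takes over 72 s, if anything falls off the work surface, if the arm or the gripper's body presses on something with over 40 N, if the wrist force passes 120 N, or if a joint passes its speed limit or range.

## Working session

There is one attempt and no reset: what is moved stays moved. The work goes in short steps, Python scripts to look and compute and a tool call to move; the robot and the scene stay as the last step left them, time stands still between calls to the robot, and variables do not carry over. Pictures are saved under pics/ and viewed, at most 13 in all, crops included, and the job is handed in when it is done.

Besides the shell and the picture viewer there is one more tool, called as a command line: name --argument value ..., lists and objects as JSON in quotes. step_arm: Moves the arm, as the interface text tells. Its arguments: {"type":"object","properties":{"linear":{"type":"array"},"delta_rot":{"type":"array"},"grip":{"type":"array"}},"required":["linear","delta_rot","grip"]}

```bash
mkdir -p pics; cat > h.py <<'E'
import numpy as np, cv2
from station import sense, capture, finish_job, silhouettes, landmark_of
def cap(n):
    s=sense(); c=capture(n)
    if n=="wrist":
        T=np.eye(4); T[:3,:3]=np.array(s["ee_rot"]); T[:3,3]=s["tcp_pos"]
        c["world_to_cam"]=np.linalg.inv(T@np.array(c["mount"]))
    c["world_to_cam"]=np.array(c["world_to_cam"]); return c
def proj(c,p):
    q=c["world_to_cam"]@np.append(p,1); return np.array([c["cx"]+c["fx"]*q[0]/-q[2], c["cy"]+c["fy"]*-q[1]/-q[2]])
def ray(c,px):
    C=np.linalg.inv(c["world_to_cam"]); d=np.array([(px[0]-c["cx"])/c["fx"],-(px[1]-c["cy"])/c["fy"],-1])
    return C[:3,3],C[:3,:3]@d
def atz(c,px,z):
    o,d=ray(c,px); return o+d*(z-o[2])/d[2]
def save(c,n,crop=None,k=1):
    im=c["img"][:,:,::-1]
    if crop: im=im[crop[1]:crop[3],crop[0]:crop[2]]
    cv2.imwrite(f"pics/{n}.png",cv2.resize(im,None,fx=k,fy=k,interpolation=cv2.INTER_CUBIC))
E
python3 - <<'E'
from h import *
np.set_printoptions(precision=3,suppress=True)
s=sense(); print(s["tcp_pos"],s["ee_rot"],s["time_s"])
Z=dict(grip_tab=.102,punch=.038,mark=.025,plunger_top=.126,bud_vase_mid=.0875,trivet_top=.01,tall_vase_mid=.105,mug_mid=.0475,tumbler_mid=.0425,bowl_mid=.025,tag_tin_mid=.0175,press=0)
ims=[]
for n in("scene","side"):
    c=cap(n); ims.append(c["img"]); print(n,{k:v for k,v in c.items() if k not in("img","world_to_cam","fx","fy","cx","cy")}, np.linalg.inv(c["world_to_cam"])[:3,3])
    save(c,n)
    for l,z in Z.items():
        for r in landmark_of(n,l)[:3]: print(n,l,round(r["score"],2),np.array(r["point"]),atz(c,r["point"],z)[:2])
E
```

```text
[0.251 0.572 0.221] [[ 0.916 -0.402 -0.001]
 [-0.402 -0.916 -0.002]
 [ 0.     0.002 -1.   ]] 0.0
scene {} [0.935 0.556 1.113]
scene grip_tab 0.92 [298.4 206.4] [ 0.539 -0.103]
scene punch 0.8 [279.5 239.6] [ 0.598 -0.092]
scene punch 0.23 [337.4 267. ] [0.534 0.036]
scene mark 0.84 [331.6 290.9] [0.572 0.07 ]
scene plunger_top 0.74 [277.9 239.2] [ 0.627 -0.041]
scene plunger_top 0.54 [275.  217.9] [ 0.604 -0.089]
scene bud_vase_mid 0.87 [403.3 220.1] [0.369 0.043]
scene bud_vase_mid 0.63 [432.6 245.9] [0.36  0.129]
scene bud_vase_mid 0.59 [341.5 265.3] [0.543 0.061]
scene tall_vase_mid 0.71 [385.8 419.6] [0.665 0.362]
scene mug_mid 0.98 [229.6 151.4] [ 0.564 -0.369]
scene tumbler_mid 0.74 [490.5 301.1] [0.325 0.279]
scene bowl_mid 0.93 [489.9 302.1] [0.318 0.275]
scene tag_tin_mid 0.75 [323.8 145.4] [ 0.351 -0.281]
scene press 0.95 [313.1 262.2] [ 0.557 -0.023]
scene press 0.43 [275.4 216. ] [ 0.559 -0.176]
side {} [ 0.045 -0.824  1.103]
side grip_tab 0.62 [321.5 273.4] [ 0.532 -0.108]
side punch 0.71 [342.9 273.2] [ 0.607 -0.087]
side mark 0.84 [294.7 243.5] [0.565 0.065]
side plunger_top 0.52 [343.1 249.1] [ 0.601 -0.089]
side bud_vase_mid 0.87 [203.4 251.5] [0.339 0.1  ]
side bud_vase_mid 0.68 [291.1 230.5] [0.549 0.056]
side bud_vase_mid 0.62 [222.7 275.4] [0.346 0.011]
side trivet_top 0.63 [238.6 184.1] [0.554 0.357]
side tall_vase_mid 0.84 [272.7 141.8] [0.672 0.367]
side tall_vase_mid 0.49 [238.6 182.9] [0.512 0.259]
side mug_mid 0.75 [401.7 369.2] [ 0.561 -0.371]
side mug_mid 0.36 [287.5 224.9] [0.571 0.112]
side tumbler_mid 0.81 [335.7 214.8] [0.7   0.085]
side bowl_mid 0.75 [169.6 226. ] [0.32  0.283]
side bowl_mid 0.49 [288.6 227.6] [0.58  0.122]
side tag_tin_mid 0.58 [285.2 390.5] [ 0.341 -0.275]
side press 0.65 [307.9 273.4] [ 0.553 -0.018]
```

View pics/scene.png

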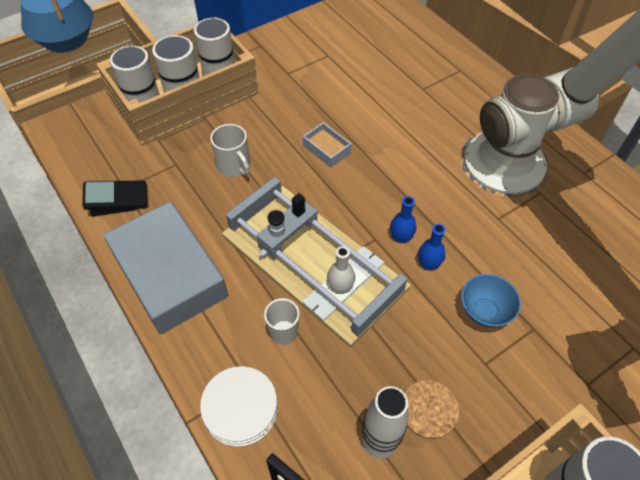

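View pics/side.png

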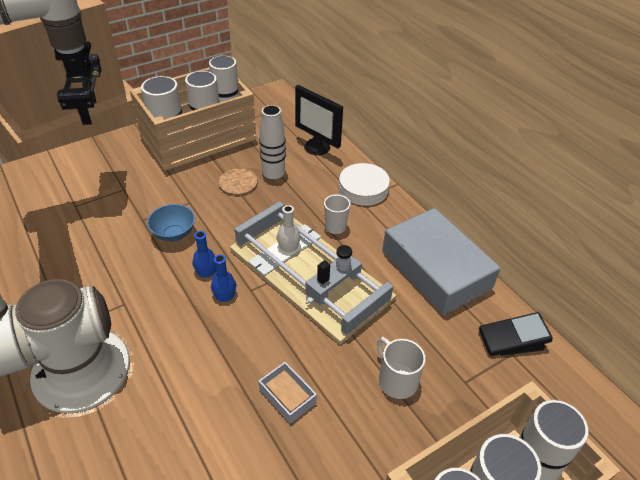

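The white vase stands on the tag (scene (341,268), side (289,235)). The blue vases at scene (403,220) and (432,248) are look-alikes. The empty trivet is at scene (431,409), side (238,182), with the tall vase on its far side. The tumbler is at scene (282,320).

I'll turn the tool square and go above the vase for a close look.

step_arm --linear '[[0,0,-20],[0,0,-20],[0,0,-20],[25,43,0],[25,43,0],[25,43,0],[25,43,0],[25,43,0],[25,43,0],[25,43,0]]' --delta_rot '[[0,0,-0.138],[0,0,-0.138],[0,0,-0.137],[0,0,0],[0,0,0],[0,0,0],[0,0,0],[0,0,0],[0,0,0],[0,0,0]]' --grip '[87,87,87,87,87,87,87,87,87,87]'

```text
time_s: 2.55
tcp_pos: [0.4266, 0.2696, 0.2829]
ee_rot: [[1.0, -0.0, 0.001], [-0.0, -1.0, 0.0], [0.001, -0.0, -1.0]]
wrist_force: [1.1, -0.0, 0.3]
gripper_width: 1.0
gripper_force: 0.0
```

```bash
python3 - <<'E'
from h import *
np.set_printoptions(precision=3,suppress=True)
s=sense(); print(s["tcp_pos"],s["ee_rot"],s["time_s"])
from scipy.optimize import least_squares
def tri(obs):
    A=[];b=[]
    for c,p in obs:
        o,d=ray(c,p); d=d/np.linalg.norm(d); M=np.eye(3)-np.outer(d,d); A.append(M); b.append(M@o)
    x=np.linalg.lstsq(np.vstack(A),np.hstack(b),rcond=None)[0]
    return x,[proj(c,x)-p for c,p in obs]
c1=cap("scene"); c2=cap("side"); cw=cap("wrist")
print(silhouettes("scene","trivet_top")[:0])
save(cw,"w1")
for l in ("bud_vase_mid","mark","punch","trivet_top","plunger_top","grip_tab"):
    for n,c in(("scene",c1),("side",c2),("wrist",cw)):
        for r in landmark_of(n,l)[:3]: print(n,l,round(r["score"],2),np.array(r["point"]))
print(tri([(c1,(431,409)),(c2,(238,182))]))
E
```

```text
[0.427 0.27  0.283] [[ 1.    -0.     0.001]
 [-0.    -1.     0.   ]
 [ 0.001 -0.    -1.   ]] 2.55
[]
scene bud_vase_mid 0.79 [404.9 219.1]
scene bud_vase_mid 0.63 [338.6 265.4]
scene bud_vase_mid 0.56 [435.9 241.9]
side bud_vase_mid 0.94 [288.5 229.9]
side bud_vase_mid 0.84 [202.1 252. ]
side bud_vase_mid 0.64 [222.  277.9]
wrist bud_vase_mid 0.95 [519.1  98.4]
wrist bud_vase_mid 0.67 [447.9 282.2]
scene mark 0.74 [283.9 323.4]
scene mark 0.73 [328.8 291.5]
side mark 0.79 [296.7 246.5]
wrist mark 0.68 [489.8  92. ]
scene punch 0.83 [278.3 239.4]
side punch 0.66 [342.7 271.4]
scene trivet_top 0.79 [433.4 413.2]
side trivet_top 0.75 [237.7 181.6]
wrist trivet_top 0.81 [234.5 103.6]
scene plunger_top 0.71 [272.5 216.7]
side plunger_top 0.71 [343.3 248.8]
scene grip_tab 0.88 [297.8 205.3]
scene grip_tab 0.61 [314.5 263.3]
side grip_tab 0.68 [323.3 273. ]
(array([0.558, 0.373, 0.004]), [array([-1.091,  0.095]), array([-0.716, -0.126])])
```

step_arm --linear '[[16,42,0],[16,42,0],[16,42,0],[16,42,0],[16,42,0],[0,0,0]]' --delta_rot '[[0,0,0],[0,0,0],[0,0,0],[0,0,0],[0,0,0],[0,0,0]]' --grip '[87,87,87,87,87,87]'

```text
time_s: 4.4
tcp_pos: [0.5064, 0.0587, 0.2824]
ee_rot: [[1.0, -0.005, -0.0], [-0.005, -1.0, -0.0], [-0.0, 0.0, -1.0]]
wrist_force: [-0.3, 0.8, -0.2]
gripper_width: 0.999
gripper_force: 0.0
```

```bash
python3 - <<'E'
from h import *
np.set_printoptions(precision=3,suppress=True)
s=sense(); print(s["tcp_pos"],s["time_s"])
cw=cap("wrist"); save(cw,"w2"); print(np.linalg.inv(cw["world_to_cam"])[:3])
Z=dict(bud_vase_mid=.0875,mark=.025,punch=.038,plunger_top=.126,grip_tab=.102,press=0)
for l,z in Z.items():
    for r in landmark_of("wrist",l)[:3]: print(l,round(r["score"],2),np.array(r["point"]),atz(cw,r["point"],z)[:2])
c1=cap("scene"); c2=cap("side")
for n,c in(("scene",c1),("side",c2)):
    for r in silhouettes(n,"bud_vase_mid")[:3]:
        m=r["mask"]; ys,xs=np.where(m); rows=ys<ys.min()+2
        print(n,round(r["score"],2),r["point"],"top",xs[rows].mean(),ys.min(),ys.max())
    for z in (0,.01):
        pass
    # trivet by colour ellipse
    for r in landmark_of(n,"trivet_top")[:2]: print("trivet",n,round(r["score"],2),np.array(r["point"]),atz(c,r["point"],.01)[:2])
    t=np.array([.556,.365,.01]); print(proj(c,t))
    hs=cv2.cvtColor(c["img"],cv2.COLOR_RGB2HSV)
E
```

```text
[0.506 0.059 0.282] 4.4
[[-0.005  0.97   0.242  0.572]
 [-1.    -0.005 -0.001  0.059]
 [ 0.    -0.242  0.97   0.445]]
bud_vase_mid 0.94 [345.7 336.2] [0.366 0.032]
bud_vase_mid 0.78 [278.2 344.8] [0.355 0.112]
bud_vase_mid 0.69 [312.4 179.5] [0.548 0.069]
mark 0.8 [308.5 162.3] [0.564 0.076]
punch 0.87 [453.3 128.4] [ 0.602 -0.092]
plunger_top 0.89 [493.7 123.4] [ 0.599 -0.095]
grip_tab 0.91 [486.6 190.6] [ 0.537 -0.107]
press 0.76 [385.2 171.3] [ 0.552 -0.022]
scene 0.91 [435.6, 249.6] top 438.0 223 269
scene 0.83 [403.7, 227.7] top 411.7142857142857 198 242
scene 0.82 [340.5, 270.9] top 342.8 247 292
trivet scene 0.78 [430.5 410. ] [0.56  0.376]
[428.089 403.993]
side 0.83 [201.2, 258.5] top 200.63636363636363 230 277
side 0.67 [221.0, 282.3] top 219.21052631578948 255 301
trivet side 0.55 [238.3 182.9] [0.555 0.362]
[237.997 182.245]
```

View pics/w2.png

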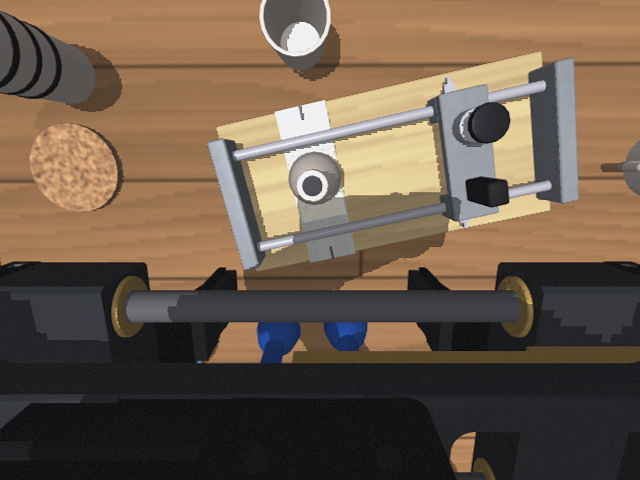

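The wrist view shows the white vase's mouth at (312,185) on the tag, the trivet centred at (76,167), the holder lines at (302,112) and (332,253), and the head pointers at (449,84) and (463,223). The blue look-alikes are at (278,335) and (346,335). The crop below confirms which vase is meant.

```bash
python3 - <<'E'
from h import *
np.set_printoptions(precision=4,suppress=True)
cw=cap("wrist"); save(cw,"w2c",(220,60,600,280),2)
print("mouth",atz(cw,(312.5,185.5),.15)[:2]); print("trivet",atz(cw,(76,167),.01)[:2])
print("lines",atz(cw,(302,112),.025)[:2],atz(cw,(332,253),.025)[:2])
tab=atz(cw,(488,180),.128)
for r in silhouettes("wrist","trivet_top")[:1]+silhouettes("wrist","bud_vase_mid"): print(r["score"],r["point"])
a,b=[atz(cw,p,.022)[:2] for p in((220,133),(543,55))]; print("edge",np.degrees(np.arctan2(*(a-b)[::-1]))) 
print(landmark_of("wrist","trivet_top")[:1])
E
```

```text
mouth [0.5465 0.0704]
trivet [0.5578 0.3721]
lines [0.6211 0.0855] [0.4492 0.0492]
0.7 [75.0, 165.4]
0.81 [275.2, 338.0]
0.81 [343.8, 330.6]
0.59 [314.1, 175.4]
edge 102.75675880000402
[{'point': [73.5, 169.5], 'score': 0.9}]
```

View pics/w2c.png

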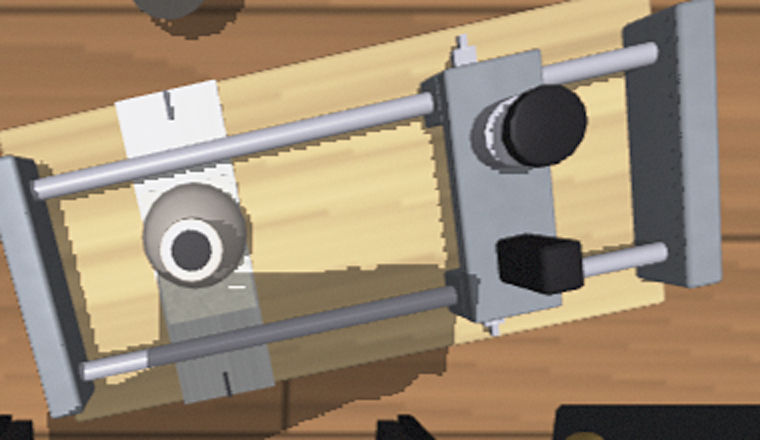

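This is the white vase on the tag: it fits, and both blue ones stand off the punch. Next I align over it, descend and grip the neck.

step_arm --linear '[[20,-6,0],[20,-6,0],[0,0,40],[0,0,40],[0,0,40],[0,0,32],[0,0,20],[0,0,10],[0,0,0],[0,0,0]]' --delta_rot '[[0,0,0],[0,0,0],[0,0,0],[0,0,0],[0,0,0],[0,0,0],[0,0,0],[0,0,0],[0,0,0],[0,0,0]]' --grip '[87,87,87,87,87,87,87,87,87,87]'

```text
time_s: 6.5
tcp_pos: [0.5467, 0.0733, 0.1016]
ee_rot: [[1.0, -0.001, 0.002], [-0.001, -1.0, 0.001], [0.002, -0.001, -1.0]]
wrist_force: [0.2, -0.1, -1.2]
gripper_width: 0.999
gripper_force: 0.0
```

step_arm --linear '[[0,0,0],[0,0,0],[0,0,0],[0,0,0],[0,0,0],[0,0,0],[0,0,0],[0,0,0]]' --delta_rot '[[0,0,0],[0,0,0],[0,0,0],[0,0,0],[0,0,0],[0,0,0],[0,0,0],[0,0,0]]' --grip '[60,45,35,28,22,15,15,15]'

```text
time_s: 7.5
tcp_pos: [0.5456, 0.0729, 0.1002]
ee_rot: [[1.0, -0.001, -0.001], [-0.001, -1.0, -0.0], [-0.001, 0.0, -1.0]]
wrist_force: [1.5, 0.4, -0.7]
gripper_width: 0.288
gripper_force: 30.0
```

step_arm --linear '[[0,0,-15],[0,0,-30],[0,0,-35],[0,-20,0],[1,-40,0],[2,-40,0],[2,-40,0],[2,-40,0],[2,-40,0],[2,-40,0]]' --delta_rot '[[0,0,0],[0,0,0],[0,0,0],[0,0,0],[0,0,0],[0,0,0],[0,0,0],[0,0,0],[0,0,0],[0,0,0]]' --grip '[15,15,15,15,15,15,15,15,15,15]'

```text
time_s: 8.75
tcp_pos: [0.5559, 0.3348, 0.1791]
ee_rot: [[1.0, -0.0, -0.002], [-0.0, -1.0, -0.001], [-0.002, 0.001, -1.0]]
wrist_force: [0.5, -0.2, -1.9]
gripper_width: 0.291
gripper_force: 30.0
```

step_arm --linear '[[0,-25,0],[0,-14,0],[0,0,0],[0,0,0]]' --delta_rot '[[0,0,0],[0,0,0],[0,0,0],[0,0,0]]' --grip '[15,15,15,15]'

```text
time_s: 9.25
tcp_pos: [0.557, 0.3709, 0.1806]
ee_rot: [[1.0, -0.002, -0.001], [-0.002, -1.0, -0.001], [-0.001, 0.001, -1.0]]
wrist_force: [-0.1, 0.2, -3.0]
gripper_width: 0.29
gripper_force: 30.0
```

```bash
python3 - <<'E'
from h import *
np.set_printoptions(precision=4,suppress=True)
s=sense(); print(s["tcp_pos"],s["time_s"])
cs,cd=cap("scene"),cap("side"); cw=cap("wrist")
for n,c in(("scene",cs),("side",cd),("wrist",cw)):
    for r in landmark_of(n,"trivet_top")[:2]: print(n,r["score"],r["point"],atz(c,r["point"],.01)[:2])
im=np.hstack([cs["img"][320:470,340:490],cd["img"][110:260,180:330]]); 
w=cv2.resize(cw["img"],(400,300)); im=cv2.resize(im,(600,300)); 
cv2.imwrite("pics/p1.png",cv2.resize(np.hstack([im,w]),(800,240))[:,:,::-1])
E
```

```text
[0.557  0.3709 0.1806] 9.25
scene 0.72 [316.0, 262.9] [ 0.5557 -0.0123]
scene 0.69 [429.6, 410.9] [0.5622 0.3767]
side 0.89 [239.5, 180.4] [0.5633 0.37  ]
wrist 0.58 [320.3, 225.1] [0.5552 0.3734]
```

View pics/p1.png

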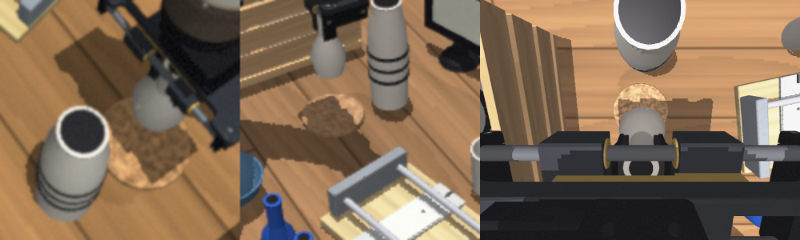

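The picture shows the vase held over the trivet and clear of the tall vase. Now I lower it.

step_arm --linear '[[1,0,25],[0,0,30],[0,0,22],[0,0,10],[0,0,5],[0,0,2],[0,0,0],[0,0,0]]' --delta_rot '[[0,0,0],[0,0,0],[0,0,0],[0,0,0],[0,0,0],[0,0,0],[0,0,0],[0,0,0]]' --grip '[15,15,15,15,15,15,15,15]'

```text
time_s: 10.55
tcp_pos: [0.5584, 0.3723, 0.0873]
ee_rot: [[1.0, -0.001, 0.001], [-0.001, -1.0, 0.001], [0.001, -0.001, -1.0]]
wrist_force: [0.0, 0.7, -2.5]
gripper_width: 0.289
gripper_force: 30.0
```

step_arm --linear '[[0,0,1],[0,0,1],[0,0,0]]' --delta_rot '[[0,0,0],[0,0,0],[0,0,0]]' --grip '[15,15,15]'

```text
time_s: 10.92
tcp_pos: [0.5584, 0.3721, 0.0853]
ee_rot: [[1.0, -0.001, 0.001], [-0.001, -1.0, 0.0], [0.001, -0.0, -1.0]]
wrist_force: [-0.5, -0.5, 1.3]
gripper_width: 0.284
gripper_force: 30.0
```

Contact is made, so I release and go straight up.

step_arm --linear '[[0,0,0],[0,0,0],[0,0,0],[0,0,0],[0,0,0],[0,0,0],[0,0,-20],[0,0,-40],[0,0,-40],[0,0,-20]]' --delta_rot '[[0,0,0],[0,0,0],[0,0,0],[0,0,0],[0,0,0],[0,0,0],[0,0,0],[0,0,0],[0,0,0],[0,0,0]]' --grip '[28,34,42,55,70,80,80,80,80,80]'

```text
time_s: 12.18
tcp_pos: [0.5589, 0.3726, 0.2077]
ee_rot: [[1.0, -0.001, 0.003], [-0.001, -1.0, 0.003], [0.003, -0.003, -1.0]]
wrist_force: [0.5, 1.2, -0.8]
gripper_width: 0.92
gripper_force: 0.0
```

```bash
python3 - <<'E'
from h import *
np.set_printoptions(precision=4,suppress=True)
s=sense(); print(s["tcp_pos"],s["time_s"])
cs,cd=cap("scene"),cap("side"); cw=cap("wrist")
im=np.hstack([cs["img"][320:470,340:490],cd["img"][110:260,180:330]]); 
cv2.imwrite("pics/p2.png",cv2.resize(np.hstack([cv2.resize(im,(600,300)),cv2.resize(cw["img"],(400,300))]),(800,240))[:,:,::-1])
t=np.array([.559,.372,0])
for n,c in(("scene",cs),("side",cd)):
    print(n,proj(c,t+[0,0,.0725]))
    for r in landmark_of(n,"bud_vase_mid")[:3]: print(n,r["score"],r["point"],atz(c,r["point"],.0725)[:2])
E
```

```text
[0.5589 0.3726 0.2077] 12.175
scene [434.6378 396.5124]
scene 0.7 [433.0, 393.4] [0.5577 0.366 ]
scene 0.6 [433.3, 244.5] [0.3485 0.1206]
scene 0.55 [403.4, 218.2] [0.3576 0.032 ]
side [236.1862 163.0833]
side 0.72 [233.6, 164.3] [0.5505 0.3708]
side 0.7 [204.8, 250.1] [0.3483 0.1164]
side 0.63 [403.8, 368.8] [ 0.553  -0.3836]
```

View pics/p2.png

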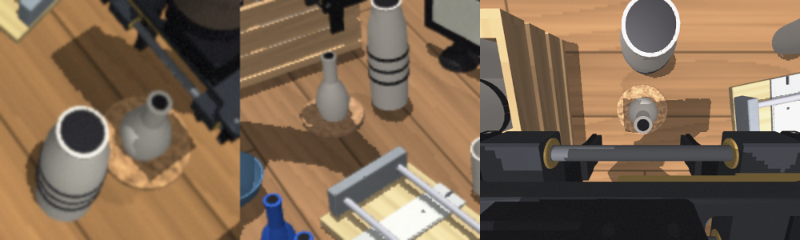

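The vase stands upright on the trivet. Now I go near the grip tab.

step_arm --linear '[[0,20,-20],[-5,40,-20],[-5,45,-10],[-5,45,0],[-10,45,0],[-10,45,0],[-10,45,0],[-10,45,0],[-5,45,0],[0,45,0]]' --delta_rot '[[0,0,0],[0,0,0],[0,0,0],[0,0,0],[0,0,0],[0,0,0],[0,0,0],[0,0,0],[0,0,0],[0,0,0]]' --grip '[80,80,80,80,80,80,80,80,80,80]'

```text
time_s: 13.68
tcp_pos: [0.4967, -0.0502, 0.2553]
ee_rot: [[1.0, -0.001, 0.001], [-0.001, -1.0, -0.0], [0.001, 0.0, -1.0]]
wrist_force: [0.8, 0.6, -0.2]
gripper_width: 0.919
gripper_force: 0.0
```

step_arm --linear '[[0,40,0],[0,20,0],[0,0,0],[0,0,0],[0,0,0]]' --delta_rot '[[0,0,0],[0,0,-0.1],[0,0,-0.108],[0,0,0],[0,0,0]]' --grip '[80,80,80,80,80]'

```text
time_s: 14.3
tcp_pos: [0.4974, -0.1081, 0.2548]
ee_rot: [[0.979, 0.204, 0.0], [0.204, -0.979, -0.0], [0.0, 0.0, -1.0]]
wrist_force: [0.2, 0.3, 0.1]
gripper_width: 0.916
gripper_force: 0.0
```

```bash
python3 - <<'E'
from h import *
np.set_printoptions(precision=4,suppress=True)
s=sense(); print(s["tcp_pos"],s["ee_rot"],s["time_s"])
cw=cap("wrist"); save(cw,"w3",(150,0,640,300),1.6)
Z=dict(mark=.025,punch=.038,plunger_top=.126,grip_tab=.102)
for l,z in Z.items():
    for r in landmark_of("wrist",l)[:2]: print(l,round(r["score"],2),np.array(r["point"]),atz(cw,r["point"],z)[:2])
E
```

```text
[ 0.4974 -0.1081  0.2548] [[ 0.9789  0.2042  0.0001]
 [ 0.2042 -0.9789 -0.0001]
 [ 0.0001  0.0001 -1.    ]] 14.3
mark 0.88 [172.9 121.9] [0.5636 0.0742]
plunger_top 0.7 [328.7 105.7] [ 0.6013 -0.0912]
grip_tab 0.82 [331.6 187.6] [ 0.5355 -0.1085]
```

View pics/w3.png

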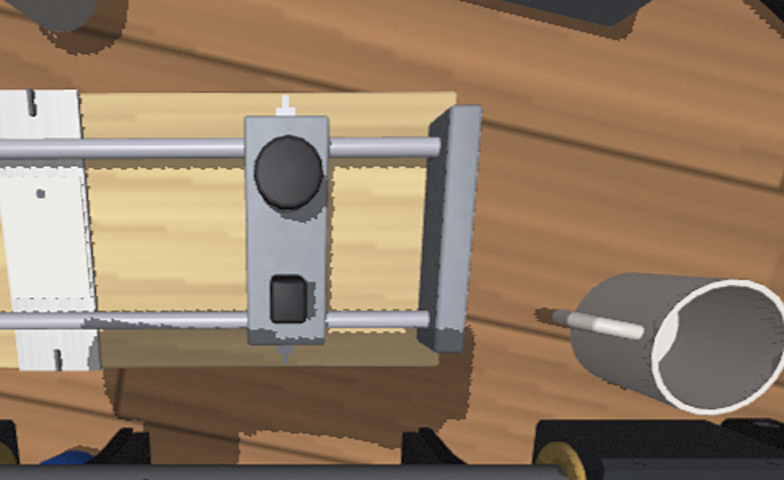

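The wrist view is aligned with the base. In full-image pixels the holder lines are at (170,64) and (186,225), the pointers at (328,62) and (328,222), and the tag's dot at (175,121).

```bash
python3 - <<'E'
from h import *
np.set_printoptions(precision=4,suppress=True)
cw=cap("wrist")
L=[atz(cw,p,.025)[:2] for p in((170,64),(185.6,225),(175,121.5))]
P=[atz(cw,p,.035)[:2] for p in((328.3,62),(328.6,222))]
d=L[0]-L[1]; print(np.degrees(np.arctan2(d[1],d[0]))); d=P[0]-P[1]; print(np.degrees(np.arctan2(d[1],d[0])))
for a in (11.8,12.3):
    a=np.radians(a); y=np.array([-np.sin(a),np.cos(a)]); x=np.array([np.cos(a),np.sin(a)])
    print("lines",[l@y for l in L],"pointers",[p@y for p in P])
    tp=[atz(cw,(150+u/1.6,v/1.6),.128)[:2] for u,v in((270,276),(306,276),(270,322),(306,322))]
    print("tab",[ (t@x,t@y) for t in tp], "tcp",np.array(sense()["tcp_pos"][:2])@np.array([x,y]).T)
    pl=atz(cw,(150+288.5/1.6,172/1.6),.126)[:2]; print("pl",pl,pl@x,pl@y)
E
```

```text
11.716031297684546
12.244219550858046
lines [np.float64(-0.04528570197905623), np.float64(-0.04503091642668644), np.float64(-0.04457231605441995)] pointers [np.float64(-0.2127587975923148), np.float64(-0.21405969200062644)]
tab [(np.float64(0.5173738299959184), np.float64(-0.20362681368162805)), (np.float64(0.5173950357077128), np.float64(-0.22253911953318758)), (np.float64(0.4931552014427898), np.float64(-0.2035991082991193)), (np.float64(0.4931766280370359), np.float64(-0.22290166495490743))] tcp [ 0.4652 -0.2072]
pl [ 0.6005 -0.0922] 0.5689463566939269 -0.21302609284122498
lines [np.float64(-0.05073875082193673), np.float64(-0.04896684936878498), np.float64(-0.049521625739781784)] pointers [np.float64(-0.2182026630197167), np.float64(-0.21803930868341032)]
tab [(np.float64(0.5155771733677808), np.float64(-0.20813394128989957)), (np.float64(0.5154333393637568), np.float64(-0.22704571207119956)), (np.float64(0.4913597087578213), np.float64(-0.2078948922405361)), (np.float64(0.49121269009034224), np.float64(-0.2271969008940484))] tcp [ 0.4634 -0.2113]
pl [ 0.6005 -0.0922] 0.5670657131987543 -0.21798291203871809
```

step_arm --linear '[[20,3,0],[20,3,20],[0,0,40],[0,0,40],[0,0,35],[0,0,22],[0,0,10],[0,0,0],[0,0,0]]' --delta_rot '[[0,0,0],[0,0,0],[0,0,0],[0,0,0],[0,0,0],[0,0,0],[0,0,0],[0,0,0],[0,0,0]]' --grip '[80,80,80,80,80,80,80,80,80]'

```text
time_s: 15.72
tcp_pos: [0.539, -0.1055, 0.0886]
ee_rot: [[0.979, 0.206, 0.002], [0.206, -0.979, -0.0], [0.002, 0.001, -1.0]]
wrist_force: [0.5, -0.4, 0.2]
gripper_width: 0.916
gripper_force: 0.0
```

step_arm --linear '[[0,0,0],[0,0,0],[0,0,0],[0,0,0],[0,0,0],[0,0,0],[0,0,0],[0,0,0]]' --delta_rot '[[0,0,0],[0,0,0],[0,0,0],[0,0,0],[0,0,0],[0,0,0],[0,0,0],[0,0,0]]' --grip '[60,45,35,28,22,16,12,12]'

```text
time_s: 16.73
tcp_pos: [0.5382, -0.1057, 0.0875]
ee_rot: [[0.979, 0.206, 0.0], [0.206, -0.979, -0.0], [-0.0, 0.0, -1.0]]
wrist_force: [-0.1, -1.4, 0.3]
gripper_width: 0.228
gripper_force: 30.0
```

step_arm --linear '[[0,-10,0],[0,-20,0],[0,-25,0],[0,-25,0],[0,-25,0],[0,-25,0],[0,-20,0],[0,-10,0],[0,0,0],[0,0,0]]' --delta_rot '[[0,0,0],[0,0,0],[0,0,0],[0,0,0],[0,0,0],[0,0,0],[0,0,0],[0,0,0],[0,0,0],[0,0,0]]' --grip '[12,12,12,12,12,12,12,12,12,12]'

```text
time_s: 17.98
tcp_pos: [0.5047, 0.0511, 0.0875]
ee_rot: [[0.979, 0.206, -0.001], [0.206, -0.979, 0.0], [-0.001, -0.001, -1.0]]
wrist_force: [-2.9, 1.9, 0.3]
gripper_width: 0.224
gripper_force: 30.0
```

```bash
python3 - <<'E'
from h import *
np.set_printoptions(precision=4,suppress=True)
s=sense(); print(s["tcp_pos"],s["wrist_force"])
cw=cap("wrist"); save(cw,"w4",(180,0,460,240),2.5)
E
```

```text
[0.5047 0.0511 0.0875] [-2.8585  1.9001  0.2797]
```

View pics/w4.png

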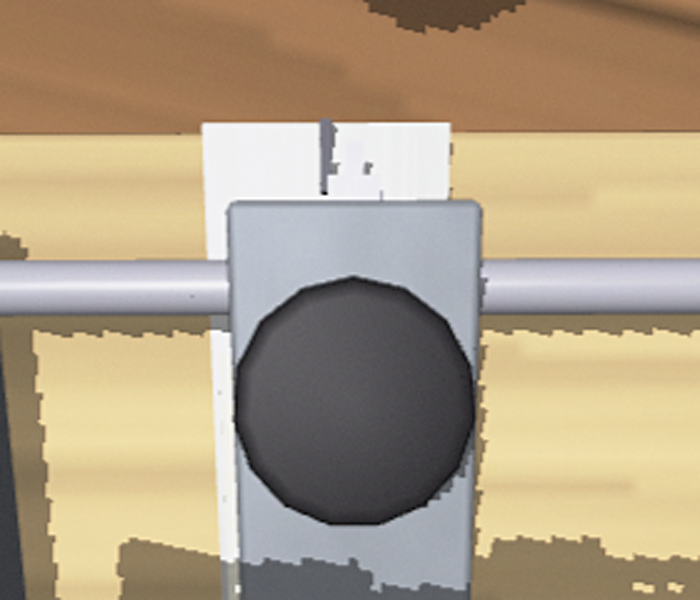

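The line is at crop (326,155) and the pointer at about (356,158). That leaves about 7.5–8 mm, which agrees with the dead reckoning of 8.1 mm.

step_arm --linear '[[0,-5,0],[0,-3,0],[0,0,0],[0,0,0],[0,0,0]]' --delta_rot '[[0,0,0],[0,0,0],[0,0,0],[0,0,0],[0,0,0]]' --grip '[12,12,12,12,12]'

```text
time_s: 18.65
tcp_pos: [0.5031, 0.0585, 0.0875]
ee_rot: [[0.979, 0.206, -0.001], [0.206, -0.979, -0.001], [-0.001, 0.0, -1.0]]
wrist_force: [-3.9, -2.8, 3.8]
gripper_width: 0.226
gripper_force: 30.0
```

```bash
python3 - <<'E'
from h import *
np.set_printoptions(precision=4,suppress=True)
s=sense(); print(s["tcp_pos"],s["wrist_force"])
cw=cap("wrist"); save(cw,"w5",(250,30,390,130),5)
E
```

```text
[0.5031 0.0585 0.0875] [-3.9204 -2.8462  3.8361]
```

View pics/w5.png

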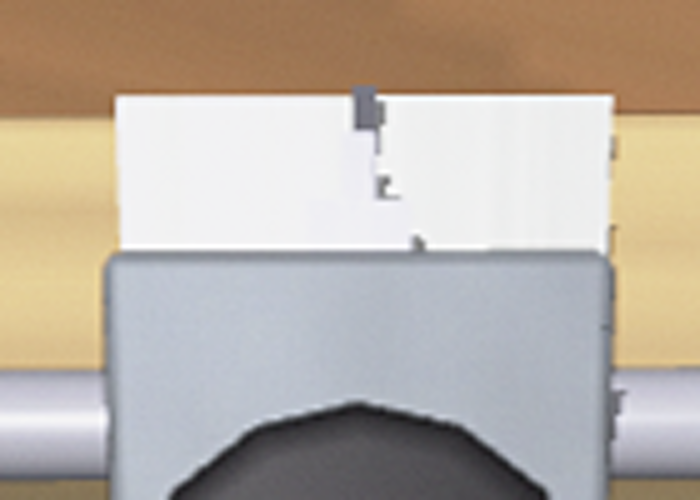

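The pointer sits on the line, both within about 1 mm (line at crop x 365, head centre at about 359). I release, rise, shut the fingers and move over the plunger.

step_arm --linear '[[0,0,0],[0,0,0],[0,0,0],[0,0,0],[0,0,-15],[0,0,-30],[0,0,-22],[22,0,0],[22,0,0],[21,0,0]]' --delta_rot '[[0,0,0],[0,0,0],[0,0,0],[0,0,0],[0,0,0],[0,0,0],[0,0,0],[0,0,0],[0,0,0],[0,0,0]]' --grip '[28,40,55,55,55,55,55,30,10,0]'

```text
time_s: 19.95
tcp_pos: [0.5682, 0.0724, 0.156]
ee_rot: [[0.979, 0.206, 0.002], [0.206, -0.979, 0.001], [0.002, -0.0, -1.0]]
wrist_force: [0.2, -0.2, 0.3]
gripper_width: 0.372
gripper_force: 0.0
```

step_arm --linear '[[0,0,0],[0,0,0],[0,0,0],[0,0,0]]' --delta_rot '[[0,0,0],[0,0,0],[0,0,0],[0,0,0]]' --grip '[0,0,0,0]'

```text
time_s: 20.45
tcp_pos: [0.5667, 0.0721, 0.1549]
ee_rot: [[0.979, 0.206, 0.0], [0.206, -0.979, 0.0], [0.0, -0.0, -1.0]]
wrist_force: [0.3, 0.3, -0.2]
gripper_width: 0.016
gripper_force: 0.0
```

```bash
python3 - <<'E'
from h import *
np.set_printoptions(precision=4,suppress=True)
s=sense(); print(s["tcp_pos"],s["wrist_force"])
for n in("wrist","scene","side"):
    c=cap(n)
    if n=="wrist": save(c,"w6",(140,0,460,240),2.4)
    print(n,proj(c,s["tcp_pos"]))
    for r in landmark_of(n,"plunger_top")[:2]: print(r["score"],r["point"],atz(c,r["point"],.126)[:2])
E
```

```text
[0.5667 0.0721 0.1549] [ 0.3062  0.2802 -0.2292]
wrist [323.6912 287.9441]
0.8 [322.1, 272.0] [0.5651 0.0725]
scene [335.7774 256.7267]
0.63 [336.6, 267.6] [0.5686 0.0787]
side [293.8235 203.3964]
0.55 [294.6, 211.3] [0.57   0.0742]
```

step_arm --linear '[[0,0,15],[0,0,10],[0,0,6],[0,0,5],[0,0,4],[0,0,3],[0,0,0],[0,0,0]]' --delta_rot '[[0,0,0],[0,0,0],[0,0,0],[0,0,0],[0,0,0],[0,0,0],[0,0,0],[0,0,0]]' --grip '[0,0,0,0,0,0,0,0]'

```text
time_s: 21.75
tcp_pos: [0.5665, 0.0719, 0.1124]
ee_rot: [[0.979, 0.206, -0.001], [0.206, -0.979, -0.001], [-0.001, 0.0, -1.0]]
wrist_force: [-4.4, 0.6, 7.3]
gripper_width: 0.005
gripper_force: 3.8
```

step_arm --linear '[[0,0,1],[0,0,1],[0,0,0],[0,0,0]]' --delta_rot '[[0,0,0],[0,0,0],[0,0,0],[0,0,0]]' --grip '[0,0,0,0]'

```text
time_s: 22.25
tcp_pos: [0.5665, 0.0718, 0.1123]
ee_rot: [[0.978, 0.207, -0.0], [0.207, -0.978, -0.001], [-0.001, 0.001, -1.0]]
wrist_force: [-8.6, 0.3, 15.3]
gripper_width: 0.007
gripper_force: 8.0
```

The plunger is on its rigid stop: force rose to 15 N with no further travel. I rise and look.

step_arm --linear '[[0,0,-4],[0,0,-10],[0,0,-15],[0,0,-16],[-20,0,0],[-22,0,0],[-23,0,0],[0,0,0],[0,0,0]]' --delta_rot '[[0,0,0],[0,0,0],[0,0,0],[0,0,0],[0,0,0],[0,0,0],[0,0,0],[0,0,0],[0,0,0]]' --grip '[0,0,0,0,40,80,80,80,80]'

```text
time_s: 23.38
tcp_pos: [0.5047, 0.0592, 0.1553]
ee_rot: [[0.979, 0.206, 0.002], [0.206, -0.979, 0.001], [0.002, -0.0, -1.0]]
wrist_force: [0.8, -0.4, -0.4]
gripper_width: 0.489
gripper_force: 0.0
```

```bash
python3 - <<'E'
from h import *
np.set_printoptions(precision=4,suppress=True)
s=sense(); print(s["tcp_pos"],s["wrist_force"],s["gripper_width"])
c=cap("wrist"); save(c,"w7",(150,0,500,240),2)
for r in landmark_of("wrist","plunger_top")[:2]: print(r["score"],r["point"],atz(c,r["point"],.126)[:2])
E
```

```text
[0.5047 0.0592 0.1553] [ 0.7911 -0.4332 -0.3734] 0.4885453160642723
0.86 [322.5, 164.0] [0.5649 0.0724]
```

View pics/w7.png

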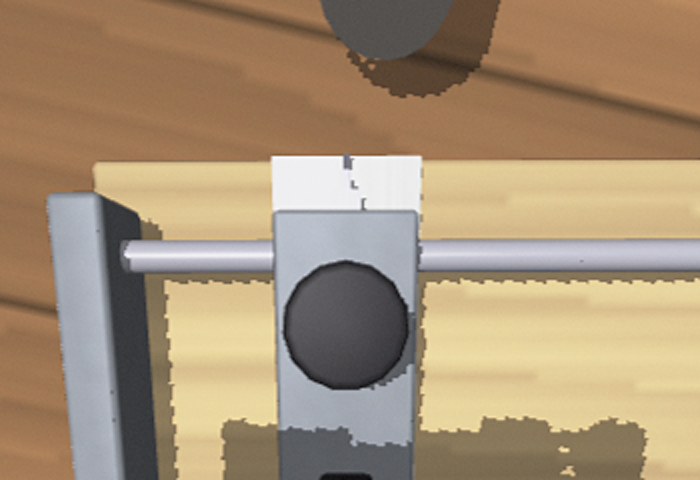

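The head is still on the mark (line at crop x 347, plunger at 346) and the plunger is up. I grip the tab again.

step_arm --linear '[[0,0,0],[0,0,25],[0,0,25],[0,0,17],[0,0,0],[0,0,0],[0,0,0],[0,0,0],[0,0,0],[0,0,0]]' --delta_rot '[[0,0,0],[0,0,0],[0,0,0],[0,0,0],[0,0,0],[0,0,0],[0,0,0],[0,0,0],[0,0,0],[0,0,0]]' --grip '[60,60,60,60,45,30,20,12,12,12]'

```text
time_s: 24.72
tcp_pos: [0.5038, 0.0588, 0.088]
ee_rot: [[0.979, 0.206, 0.001], [0.206, -0.979, 0.0], [0.001, 0.0, -1.0]]
wrist_force: [-0.1, -0.2, 2.1]
gripper_width: 0.228
gripper_force: 30.0
```

step_arm --linear '[[0,10,0],[0,20,0],[0,25,0],[0,25,0],[0,25,0],[0,25,0],[0,25,0],[0,25,0],[0,15,0],[0,0,0]]' --delta_rot '[[0,0,0],[0,0,0],[0,0,0],[0,0,0],[0,0,0],[0,0,0],[0,0,0],[0,0,0],[0,0,0],[0,0,0]]' --grip '[12,12,12,12,12,12,12,12,12,12]'

```text
time_s: 25.98
tcp_pos: [0.5447, -0.1335, 0.088]
ee_rot: [[0.979, 0.205, 0.002], [0.205, -0.979, -0.001], [0.002, 0.002, -1.0]]
wrist_force: [2.8, -1.2, 3.7]
gripper_width: 0.226
gripper_force: 30.0
```

step_arm --linear '[[0,6,0],[0,6,0],[0,5,0],[0,3,0],[0,0,0]]' --delta_rot '[[0,0,0],[0,0,0],[0,0,0],[0,0,0],[0,0,0]]' --grip '[12,12,12,12,12]'

```text
time_s: 26.6
tcp_pos: [0.5486, -0.1519, 0.088]
ee_rot: [[0.979, 0.206, 0.002], [0.206, -0.979, -0.0], [0.002, 0.001, -1.0]]
wrist_force: [2.7, 0.3, 4.3]
gripper_width: 0.23
gripper_force: 30.0
```

```bash
python3 - <<'E'
from h import *
s=sense(); print(s["tcp_pos"],s["wrist_force"],s["gripper_width"])
c=cap("wrist"); save(c,"w8",(200,0,520,240),2.4)
E
```

```text
[ 0.54864234 -0.15191563  0.08800794] [2.72080823 0.30370508 4.25580927] 0.2302572063166192
```

View pics/w8.png

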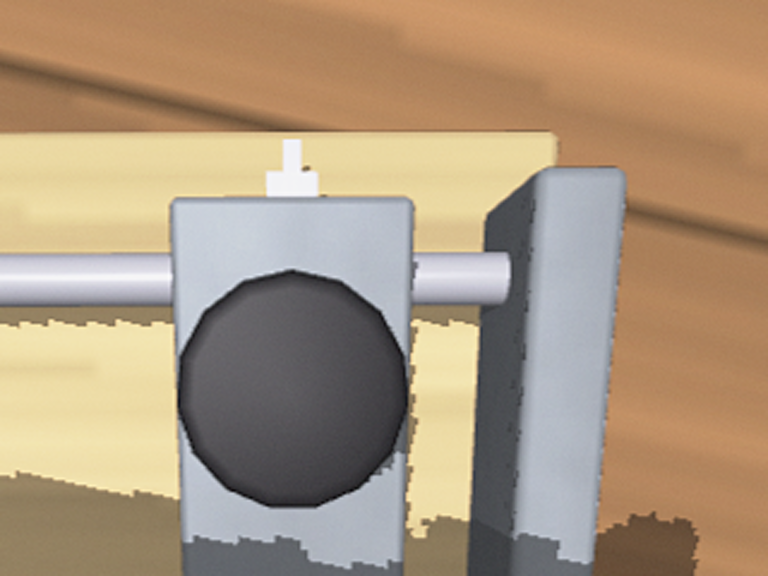

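The gap to the end block is about 24 mm (head edge at crop x 412, block at 530).

step_arm --linear '[[0,7,0],[0,7,0],[0,5,0],[0,3,0],[0,2,0],[0,0,0]]' --delta_rot '[[0,0,0],[0,0,0],[0,0,0],[0,0,0],[0,0,0],[0,0,0]]' --grip '[12,12,12,12,12,12]'

```text
time_s: 27.4
tcp_pos: [0.5536, -0.1752, 0.088]
ee_rot: [[0.979, 0.206, 0.002], [0.206, -0.979, -0.0], [0.002, 0.001, -1.0]]
wrist_force: [2.4, 1.1, 4.5]
gripper_width: 0.23
gripper_force: 30.0
```

step_arm --linear '[[0,1,0],[0,1,0],[0,1,0],[0,0,0]]' --delta_rot '[[0,0,0],[0,0,0],[0,0,0],[0,0,0]]' --grip '[12,12,12,12]'

```text
time_s: 27.9
tcp_pos: [0.5539, -0.1769, 0.088]
ee_rot: [[0.978, 0.206, 0.001], [0.206, -0.978, 0.001], [0.002, -0.001, -1.0]]
wrist_force: [2.6, 6.7, 6.5]
gripper_width: 0.225
gripper_force: 30.0
```

step_arm --linear '[[0,1,0],[0,1,0],[0,0,0]]' --delta_rot '[[0,0,0],[0,0,0],[0,0,0]]' --grip '[12,12,12]'

```text
time_s: 28.28
tcp_pos: [0.5539, -0.1769, 0.088]
ee_rot: [[0.978, 0.206, 0.001], [0.206, -0.978, 0.003], [0.001, -0.003, -1.0]]
wrist_force: [-0.3, 15.5, 9.0]
gripper_width: 0.235
gripper_force: 30.0
```

The head is against the stop: force is rising with no movement. I back off 3 mm to unload, release and rise.

step_arm --linear '[[0,-3,0],[0,0,0],[0,0,0],[0,0,0],[0,0,0],[0,0,-15],[0,0,-35],[0,0,-50],[0,0,-30],[0,0,0]]' --delta_rot '[[0,0,0],[0,0,0],[0,0,0],[0,0,0],[0,0,0],[0,0,0],[0,0,0],[0,0,0],[0,0,0],[0,0,0]]' --grip '[12,28,40,55,55,55,55,55,55,55]'

```text
time_s: 29.52
tcp_pos: [0.5548, -0.1773, 0.222]
ee_rot: [[0.979, 0.206, 0.008], [0.206, -0.979, -0.001], [0.008, 0.003, -1.0]]
wrist_force: [0.1, 0.1, -0.4]
gripper_width: 0.633
gripper_force: 0.0
```

```bash
python3 - <<'E'
from h import *
s=sense(); print(s["tcp_pos"],s["wrist_force"],s["gripper_width"])
cs,cd,cw=cap("scene"),cap("side"),cap("wrist")
im=np.hstack([cv2.resize(c["img"],(400,300)) for c in(cs,cd)])
b=np.hstack([cv2.resize(cw["img"][:300],(400,188)), np.zeros((188,400,3),np.uint8)])
v=cv2.resize(cd["img"][130:224,180:380],(400,188)); b[:,400:]=v
cv2.imwrite("pics/fin.png",np.vstack([im,b])[:,:,::-1])
E
```

```text
[ 0.55484343 -0.17734439  0.22204226] [ 0.1114955   0.10001977 -0.42416237] 0.6325702862045454
```

View pics/fin.png

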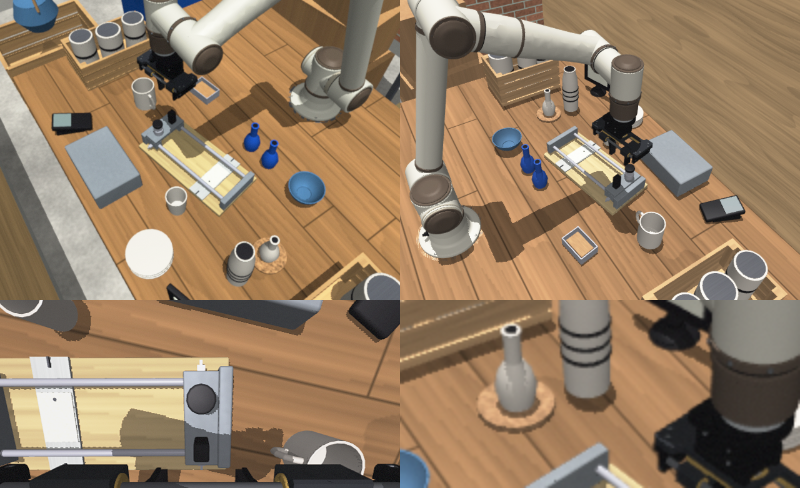

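The head sits against the home block, the vase stands on the trivet, the bystanders are in place and the gripper is clear. I'm handing the job in.

```bash
python3 -c "
from h import *
print(finish_job())"
```

```text
the job is handed in; nothing more can be done
None
```

I handed the job in with the vase upright on the trivet, the tag punched on its mark, the head back against its home stop, and the other pots and the tin where they stood; no verdict was returned.

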